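Put the vaccination desk away at the end of the session

ROBOT

A 6-joint arm with a two-finger parallel gripper is mounted at the origin on a cart in front of the work surface, level with it; the furniture and walls round the work are solid. World frame = base frame: x ahead of the robot, y to its left, z up, the work surface at z = 0. Lengths are in mm, angles in degrees, forces in N, time in s.
With the tool pointing down it reaches from about 425 to 950 mm from the base axis. Payload 3.5 kg.
Tool frame: the origin (TCP) lies at the very end of the fingers, on their centre line; the grasp point (between the pads) lies 19 mm behind it; z points along the fingers, y is the line along which they close (so a half turn about z gives the same grasp; the last joint's range is limited). The gripper opens to 85 mm and grips with 20 to 120 N. Pads are 22 mm wide; open, the fingers measure 114 mm over their backs; the gripper's body (76 mm by 85 mm) begins 54 mm behind the grasp point. The pads swing forward as they close: fully open they stand 13 mm farther back than shut.
Start: joints at [56.035, 16.404, 90.338, -0, 73.258, -8.594], TCP at [289.181, 609.902, 231.325] pointing down, gripper open.
Joint ranges: [-158.93, 158.93], [-51.34, 127.21], [12.03, 142.37], [-87.48, 267.48], [13.55, 161.25], [-162.69, 162.69]. Speed limits (degrees/s): [159.86, 159.86, 180, 180, 180, 180].

INTERFACE

Orientations are given as a 3x3 rotation matrix whose columns are the frame's x, y, z axes.
In Python, from rig import read_state, camera, sign_off gives the robot as it stands.
- The arm moves only by the tool drive_tool, never from a script. Its argument "rows" is a list of rows, each a list of 6 numbers: the shift along the tool's x, y, z in units of 25 mm (1.0 is 25 mm), then the turn, a rotation vector about the tool's x, y, z in units of 6 degrees (1.0 is 6 degrees). A call has 1 to 20 rows; each row shifts and turns the commanded pose from where the row before left it, along the tool's axes as they then stand; what a row does not reach is not made up. A row lasts 1/12 s, in which the tool goes at most 41.7 mm and 7.16 degrees, less where a joint would pass 70% of its speed; a pose out of reach is approached as far as the arm can. A call is refused whole if a number of a shift passes 1 or a number of a turn 1, either way. A call with a gripper value outside its range is refused whole. "jaw" is the finger opening in mm, from 0 to 85.4, set as the call begins (left out, the last holds). The fingers move at their own pace and stop on an object; the grip force is fixed at half the most. Time passes only in rows, so rows that do not move let the fingers close. It gives the time, the measured TCP pose, the force, the opening and the grip force at its end, in the units of the state.
- read_state(): the state, without advancing time (a new reading comes with each control period).
- camera(name): name is "scene" or "side" or "wrist"; returns a dict with "color" (400x640x3 uint8, blue, green, red), "z_map" (400x640 float32, mm along the optical axis (not along the pixel's ray), 0 where there is no reading), "vertical_fov" (degrees; the focal length in pixels is half the picture's height over the tangent of half this angle, whatever the lens; pixels are square), "cx", "cy" (the principal point, pixels), "origin" and "rotation" of the camera in the world. Camera axes: x right, y up, looking along -z (the intrinsics and any distortion apply to the point x, -y, -z); pixel columns grow to the right and rows downward; lengths in mm; the calibration is good to about 2 mm. A picture is of the moment at which its call begins.
- sign_off(): hands the job in; it is judged then, once.
The state is a dict: "time_s": time; "q": joint angles; "joint_vel": joint speeds; "effort": joint torques, N m; "position": TCP position; "ee_rot": TCP orientation; "ft_force": force on the tool from outside, world axes, zero at the start; "moment": the same for the moment, N m; "grip_width": finger opening in mm; "gripper_force": force on a finger pad.
Only numpy, scipy, OpenCV 4.12 (cv2) and the standard library are available. Lean on these libraries where they do the work, as an engineer would, in place of code of your own. Each camera call takes 0.05 s, during which the arm holds its last target. There are 200 camera calls.

TASK

The vaccination session is over: put everything away where it belongs. Of the things standing right in front of you (the far end of the desk is someone else's), stand the two loose vials upright in the free wells of the vial rack, lay the wide plaster roll flat in the large compartment of the steel tray and the narrow roll flat in the small one, and take the auto-injector out of its desk clips sideways through their open side and lay it lengthwise in the middle of both V rests of the grey cradle. Set the vials and the injector down without dropping them, and leave the vial that is already in the rack in its well.

Things in the scene. Friction and masses are not known exactly. Their poses are not given: they have to be found in the camera images.
- vial_1: glass vaccine vial, purple flip-off cap, 23 mm across, 49 mm tall, standing loose and upright on the near part of the desk, before the robot (the vials at the far right end are not meant); origin at the centre of its underside, z up
- vial_2: glass vaccine vial, blue flip-off cap, 23 mm across, 49 mm tall, standing loose and upright on the near part of the desk, before the robot (the vials at the far right end are not meant); origin at the centre of its underside, z up. The same size as vial_1; either goes in either free well
- vial_3: a third vial of the same size (23 x 49 mm), already put away in the end well of the rack (rack y = -0.055); origin at the centre of its underside. It stays there
- wide_roll: roll of skin-coloured fixing plaster lying flat on the near part of the desk before the robot (not the one at the far right end), the wide one: 52 mm across, 25 mm high; origin at the centre of its underside, z up. Treat it as a solid disc and grip it across the outside
- narrow_roll: roll of skin-coloured fixing plaster lying flat on the near part of the desk before the robot (not the one at the far right end), the narrow one: 42 mm across, 12 mm high; origin at the centre of its underside, z up. Treat it as a solid disc and grip it across the outside
- injector: adrenaline auto-injector, a smooth white round tube with a grey and a black end cap, 22 mm across and 140 mm long, about 60 g; origin on its axis at mid-length, long axis = its y. At the start it lies level in the two jaws of the clip holder, its axis 30 mm above the desk
- clip_holder: fixed: base 64x150x6 mm, two 14 mm wide, 50 mm tall spring clips at y = +-0.042, free between; origin on the desk under the tube axis, y along the tube, z up. Lower jaw ends at x = -0.013; leaf at +x; sprung upper jaw hooks 3 mm down in front of the tube. Mouth at -x: the tube, gripped midway, comes out level along -x (10 N), clear after 35 mm. Upward the jaws give 8 mm and then hold
- vial_rack: fixed white block 56x170x22 mm, three round wells along its y at y = -0.055 (holds vial_3), 0 and +0.055, each 31 mm wide, flaring to 41 mm at the mouth, floor 4 mm above the desk; origin at the centre of its underside on the desk, z up. A vial in a well has its underside 4 mm above the desk and stands 31 mm out of the block
- dressing_tray: fixed shallow stainless tray 134x160x16 mm (x, y, z), walls and floor 4 mm; origin at the centre of its underside on the desk, z up. A partition 15 mm high at y = +0.014 parts the large compartment (126x88 mm inside, centre x = 0, y = -0.032) from the small one (126x60 mm inside, centre x = 0, y = +0.046)
- injector_cradle: fixed shallow grey tray 88x180x12 mm with two V-shaped rests at y = -0.042 and +0.042, each 12 mm wide, tops 33 mm above the desk, V 37 mm wide at the top with 45 degree sides; origin at the centre of its underside on the desk, y along the tray. The injector lies in both V's along the tray's y, axis over x = 0, 30 mm above the desk
Mind the look-alikes: they are no part of the job. Leave any green or turquoise look-alike of the vial_1 alone.

How it is judged:
By the outcome, as a careful person would: the job done as asked, in the order asked, and still so for the second after the job is handed in, with the robot touching nothing.
It also fails if it takes over 115 s, if anything falls off the work surface, if the arm or the gripper's body presses on something with over 40 N, if the wrist force passes 120 N, or if a joint passes its speed limit or range.

## Working session

There is one attempt and no reset: what is moved stays moved. The work goes in short steps, Python scripts to look and compute and a tool call to move; the robot and the scene stay as the last step left them, time stands still between calls to the robot, and variables do not carry over. Pictures are saved under pics/ and viewed, at most 14 in all, crops included, and the job is handed in when it is done.

Besides the shell and the picture viewer there is one more tool, called after "Call:" in YAML: its name, and indented under it one key for each argument. drive_tool: Moves the arm, as the interface text tells. Its arguments: {"type":"object","properties":{"rows":{"type":"array"},"jaw":{"type":"number"}},"required":["rows"]}

```bash
ls; mkdir -p pics; cat > h.py <<'E'
import numpy as np,cv2
from rig import read_state,camera,sign_off
def save(name,f):
    c=camera(name); cv2.imwrite('pics/'+f+'.png',c['color']); np.savez('pics/'+f+'.npz',**{k:v for k,v in c.items()}); return c
def world(c,u,v,z=None):
    f=200/np.tan(np.radians(float(c['vertical_fov']))/2)
    d=np.array([(u-c['cx'])/f,-(v-c['cy'])/f,-1]); R=np.array(c['rotation']).reshape(3,3);o=np.array(c['origin'])
    d=R@d
    if z is None: return o+d*float(c['z_map'][int(round(v)),int(round(u))])
    return o+d*(z-o[2])/d[2]
E
python3 - <<'E'
from h import *
print(read_state())
for n in ('scene','side','wrist'):
    c=save(n,n+'0'); print(n,{k:v for k,v in c.items() if k not in('color','z_map')})
E
```

```text
pics
{'time_s': 0.0, 'q': array([ 5.60340097e+01,  1.64562089e+01,  9.04246903e+01,  4.04569276e-04,
        7.32586903e+01, -8.59396307e+00]), 'joint_vel': array([-0.15953024,  0.05891774,  0.06320747,  0.00272124,  0.06343413,
        0.00713921]), 'effort': array([ 6.81809815e-04, -4.05993497e+01, -2.92623442e+01, -1.14309917e-04,
        5.82404537e-03, -1.33892453e-05]), 'position': array([288.82115475, 609.34431922, 229.89718338]), 'ee_rot': array([[-9.03543470e-01,  4.28494258e-01, -1.36676661e-03],
       [ 4.28496278e-01,  9.03541295e-01, -2.01680890e-03],
       [ 3.70739036e-04, -2.40792892e-03, -9.99997032e-01]]), 'ft_force': array([-0.45014913, -0.59518131,  0.00067322]), 'moment': array([ 0.01420644, -0.01555076,  0.02270675]), 'gripper_force': 0.0, 'grip_width': 85.28761127836952}
scene {'vertical_fov': 43.734586485008506, 'cx': 320.2963269535226, 'cy': 197.3199052231868, 'origin': array([-256.34663345, -920.12120231, 1087.88123622]), 'rotation': array([[ 0.74434385,  0.45252697, -0.49109222],
       [-0.66745562,  0.48064564, -0.56875545],
       [-0.02133585,  0.75113189,  0.6598073 ]])}
side {'vertical_fov': 46.03471684127079, 'cx': 321.03445589085203, 'cy': 193.30976796148815, 'origin': array([ 512.38594113, 1040.42790703,  986.2449124 ]), 'rotation': array([[-0.99779482,  0.05721829, -0.03363873],
       [-0.06277592, -0.64893427,  0.75825028],
       [ 0.02155646,  0.75868991,  0.65109519]])}
wrist {'vertical_fov': 66.286060821892, 'cx': 321.63457971217207, 'cy': 203.54344069538902, 'origin': array([229.2418807 , 637.78443891, 372.99498052]), 'rotation': array([[ 0.42785922, -0.87215496, -0.23723873],
       [ 0.90384086,  0.41202447,  0.11535832],
       [-0.00286217, -0.26378318,  0.96457775]])}
```

View pics/scene0.png

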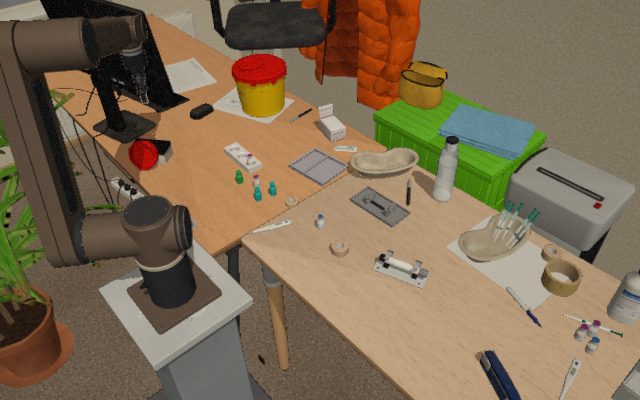

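View pics/side0.png

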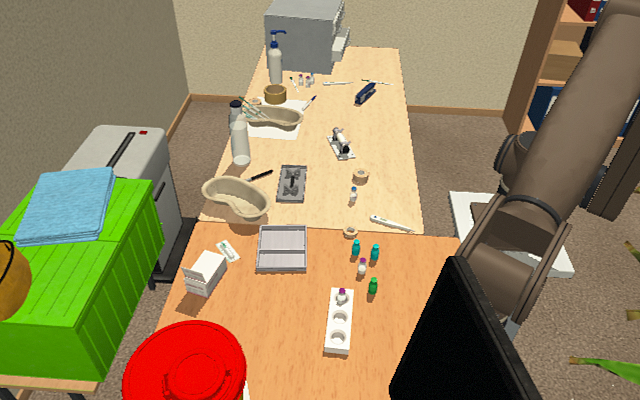

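Side view: rack (339,320), vial_3 (341,297), purple vial_1 (362,267) among turquoise and green look-alikes, blue vial_2 (353,194), narrow roll (350,231), wide roll (361,175), tray (282,249), cradle (292,183) and clips (341,143). Next I'll fuse the depth maps into a top view.

```bash
cat >> h.py <<'E'
def cloud(c):
    f=200/np.tan(np.radians(float(c['vertical_fov']))/2)
    v,u=np.mgrid[0:400,0:640]; d=np.stack([(u-c['cx'])/f,-(v-c['cy'])/f,-np.ones(u.shape)],-1)
    P=(d*c['z_map'][...,None])@np.array(c['rotation']).reshape(3,3).T+c['origin']
    P[c['z_map']==0]=np.nan
    return P
E
python3 - <<'E'
from h import *
for n in ('scene','side'):
    c=np.load(f'pics/{n}0.npz'); 
    pts={'scene':dict(rack=(243,157),v3=(250,160),v1=(256,178),v2=(320,216),nr=(291,201),wr=(340,244),tray=(318,166),cradle=(380,205),clip=(402,266)),
     'side':dict(rack=(339,320),v3=(341,290),v1=(362,260),v2=(353,188),nr=(350,228),wr=(361,172),tray=(282,249),cradle=(292,183),clip=(341,143))}[n]
    for k,(u,v) in pts.items(): print(n,k,world(c,u,v).round(0))
# ortho rectified at z=0 (homography), 1mm/px, x 330..830 down->, y
c=np.load('pics/side0.npz');P=cloud(c)
ok=np.isfinite(P[...,0])
X,Y,Z=P[...,0],P[...,1],P[...,2]
m=ok&(Z>200)
print(np.nanpercentile(Z[200:230,300:420],[5,50,95]))
s=c['color'];cv2.imwrite('pics/cropA.png',cv2.resize(s[130:280,250:450],None,fx=4,fy=4,interpolation=cv2.INTER_CUBIC))
E
```

```text
scene rack [499. 382.  -3.]
scene v3 [482. 308.  33.]
scene v1 [431. 201.  42.]
scene v2 [461. -85.  46.]
scene nr [473.  72.  -3.]
scene wr [ 446. -190.   15.]
scene tray [658. 147.   2.]
scene cradle [ 666. -146.    4.]
scene clip [ 502. -379.   32.]
side rack [490. 367.   4.]
side v3 [489. 312.  51.]
side v1 [436. 208.  49.]
side v2 [463. -86.  48.]
side nr [468.  45.   3.]
side wr [ 436. -210.   17.]
side tray [655. 161.  20.]
side cradle [ 661. -142.    8.]
side clip [ 508. -328.   48.]
[-2.254408   1.4964606 10.452643 ]
```

View pics/cropA.png

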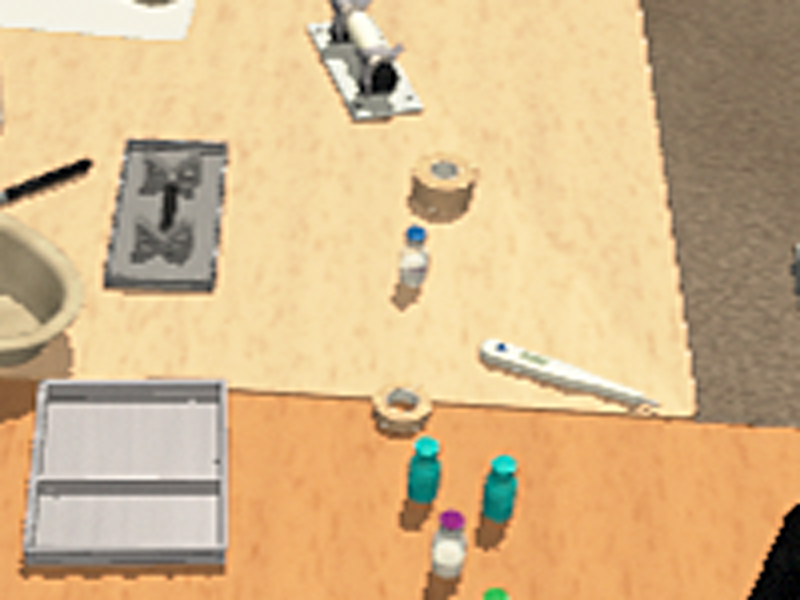

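Crop: wide roll at (441,188), vial_2's blue cap (415,234), narrow roll (402,408), vial_1's purple cap (451,520), turquoise look-alikes (426,445) and (502,465). Before the first move I'll check that the monitor and other tall obstacles are clear of the path.

```bash
python3 - <<'E'
from h import *
for n in ('scene','side'):
    P=cloud(np.load(f'pics/{n}0.npz'));m=np.isfinite(P[...,0])&(P[...,2]>70)&(P[...,0]>100)&(P[...,0]<900)&(abs(P[...,1])<800)
    Q=P[m]; H={}
    for x,y,z in Q:
        k=(int(x//100)*100,int(y//100)*100);H.setdefault(k,[]).append(z)
    print(n,{k:(len(v),int(max(v))) for k,v in sorted(H.items()) if len(v)>15})
E
```

```text
scene {(100, 200): (349, 652), (100, 300): (377, 632), (200, 300): (35, 588), (200, 400): (301, 588), (200, 500): (979, 552), (200, 600): (98, 522), (200, 700): (361, 515), (300, 500): (397, 532), (300, 600): (1513, 516), (300, 700): (315, 517), (600, 500): (411, 207), (600, 600): (279, 209), (700, 500): (910, 208), (700, 600): (211, 209), (700, 700): (24, 189), (800, -600): (16, 84), (800, -500): (19, 86), (800, -300): (865, 233), (800, 300): (95, 100), (800, 500): (225, 190), (800, 600): (152, 190)}
side {(100, 200): (345, 658), (100, 300): (2498, 648), (100, 400): (3515, 617), (100, 500): (770, 571), (200, 400): (1561, 593), (200, 500): (4490, 570), (200, 600): (2951, 535), (200, 700): (204, 519), (300, 500): (766, 538), (300, 600): (7927, 520), (300, 700): (5419, 521), (600, 500): (390, 204), (600, 600): (1031, 209), (700, 500): (1753, 212), (700, 600): (2400, 213), (800, -300): (821, 236), (800, 300): (131, 105), (800, 500): (1006, 195), (800, 600): (1681, 194)}
```

```bash
python3 - <<'E'
from h import *
c=np.load('pics/scene0.npz');print(world(c,125,128),world(c,125,128,0),world(c,120,35),world(c,70,20),world(c,175,98))
c=np.load('pics/side0.npz');print([world(c,u,v).round() for u,v in((455,262),(400,370),(500,380),(435,320),(480,300))])
E
```

```text
[260.4958288  847.48617053  10.27641615] [265.42461914 864.34269215   0.        ] [177.72109042 350.90839465 567.77980042] [ 15.46587857 130.00501053 714.90119131] [394.20523025 614.29124067 187.96582345]
[array([352., 619., 519.]), array([388., 621., 242.]), array([321., 768., 497.]), array([363., 640., 418.]), array([331., 678., 518.])]
```

View pics/wrist0.png

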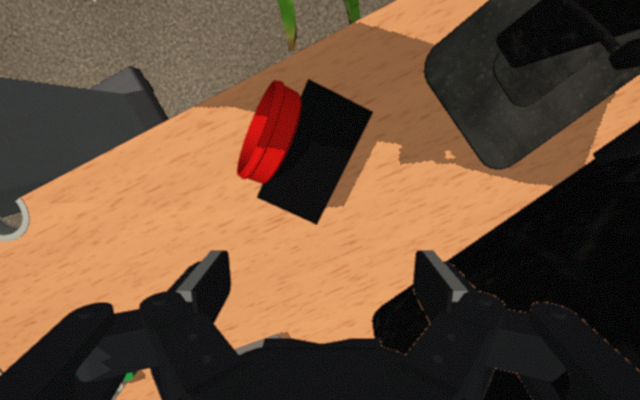

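The monitor's near edge is at about (390,615), so I'll go straight to -y first and then across.

Call:
drive_tool:
  rows:
    - [-0.43,-0.9,0,0,0,0]
    - [-0.43,-0.9,0,0,0,0]
    - [-0.43,-0.9,0,0,0,0]
    - [-0.43,-0.9,0,0,0,0]
    - [-0.43,-0.9,0,0,0,0]
    - [-0.43,-0.9,0,0,0,0]
    - [-1,-0.32,0,0,0,0]
    - [-1,-0.32,0,0,0,0]
    - [-1,-0.32,0,0,0,0]
    - [-1,-0.32,0,0,0,0]
    - [-1,-0.32,0,0,0,0]
    - [-1,-0.32,0,0,0,0]
    - [-1,-0.32,0,0,0,0]
    - [-1,-0.32,0,0,0,0]
    - [-1,-0.32,0,0,0,0]
    - [-1,-0.32,0,0,0,0]
    - [0,0,0,0,0,0]
    - [0,0,0,0,0,0]
    - [0,0,0,0,0,0]

```text
time_s: 1.73
position: [480.7, 281.0, 230.9]
ee_rot: [[-0.903, 0.429, -0.001], [0.429, 0.903, 0.0], [0.001, -0.0, -1.0]]
ft_force: [0.1, 0.6, -0.3]
grip_width: 85.8
gripper_force: 0.0
```

```bash
python3 - <<'E'
from h import *
c=save('wrist','w1');print(read_state()['position'],read_state()['ee_rot'].round(4))
E
```

```text
[480.51011605 281.33608223 231.04138644] [[-9.038e-01  4.279e-01 -8.000e-04]
 [ 4.279e-01  9.038e-01  1.000e-04]
 [ 8.000e-04 -3.000e-04 -1.000e+00]]
```

View pics/w1.png

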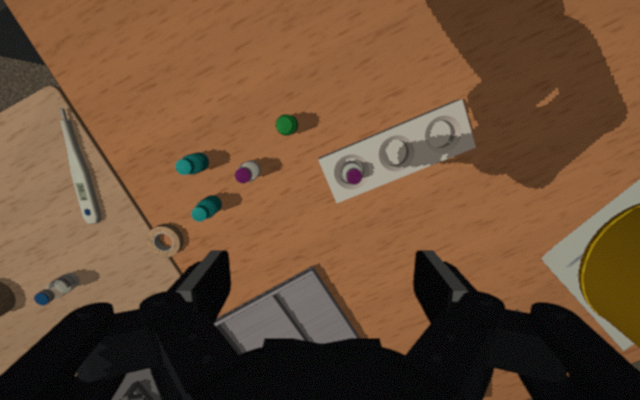

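w1: rack corners (319,160), (465,99), (475,148), (338,202), wells (395,152) and (440,132). Caps: vial_1 (244,175), vial_3 (354,176), vial_2 (43,298). Turquoise (184,166) and (202,211), green (286,126); narrow roll (165,240).

```bash
cat >> h.py <<'E'
def seg(c,x0,y0,r,zlo,zhi):
    P=cloud(c);m=np.isfinite(P[...,0])&(np.hypot(P[...,0]-x0,P[...,1]-y0)<r)&(P[...,2]>zlo)&(P[...,2]<zhi);return P[m]
def circ(Q,r):
    from scipy.optimize import least_squares
    return cv2.minEnclosingCircle(Q[:,:2].astype(np.float32))
E
python3 - <<'E'
from h import *
c=np.load('pics/w1.npz')
def show(k,u,v,z): print(k,world(c,u,v,z).round(1),world(c,u,v).round(1))
for k,u,v,z in [('r1',319,160,22),('r2',465,99,22),('r3',475,148,22),('r4',338,202,22),('v1',244,175,49),('v3',354,176,49),('t1',184,166,49),('t2',202,211,49),('g',286,126,49),('nr',164,239,12),('v2',43,298,49),('wellm',395,152,22),('wellf',440,132,22),('desk',300,230,0),('desk2',100,300,0),('tr1',317,267,16)]: show(k,u,v,z)
for k,x,y in[('v1',436,206),('v3',487,309),('v2',461,-86)]:
    Q=seg(c,x,y,22,41,56); print(k,len(Q),Q.mean(0).round(1),circ(Q,0))
Q=seg(c,475,60,40,8,18);print(len(Q),Q.mean(0),circ(Q,0))
# rack: rect fit of points z 15..27
m=seg(c,497,365,130,17,27);r=cv2.minAreaRect(m[:,:2].astype(np.float32));print(r,m.mean(0))
E
```

```text
r1 [459.6 287.1  22. ] [459.5 287.2  23.3]
r2 [467.8 459.3  22. ] [470.6 468.3   0.9]
r3 [523.1 452.8  22. ] [ 5.295e+02  4.619e+02 -2.000e-01]
r4 [514.3 286.1  22. ] [514.3 286.1  22. ]
v1 [436.7 209.2  49. ] [436.7 209.5  50.2]
v3 [488.2 315.4  49. ] [487.3 315.3  53.6]
t1 [400.9 156.2  49. ] [400.9 155.8  48.2]
t2 [452.1 147.4  49. ] [452.1 147.5  49.2]
g [410.6 273.1  49. ] [410.6 273.1  48.6]
nr [466.8  66.3  12. ] [ 4.683e+02  5.820e+01 -1.000e-01]
v2 [464.1 -82.2  49. ] [464.1 -82.5  48.7]
wellm [488.5 369.2  22. ] [491.8 372.1   4.7]
wellf [489.4 422.9  22. ] [492.7 428.6   4.5]
desk [533.2 224.5  -0. ] [5.331e+02 2.246e+02 3.000e-01]
desk2 [506.9 -71.8   0. ] [ 5.069e+02 -7.160e+01  1.000e-01]
tr1 [582.9 225.4  16. ] [589.7 222.    1.1]
v1 224 [435.9 208.2  48.6] ((436.2301940917969, 207.3061065673828), 8.552897453308105)
v3 218 [487.  314.7  52.8] ((487.6384582519531, 314.9323425292969), 8.695290565490723)
v2 237 [463.3 -82.2  47.8] ((463.2281188964844, -84.57219696044922), 9.41928482055664)
661 [468.55871449  64.61749382  12.58358285] ((468.42034912109375, 63.65660095214844), 21.595796585083008)
((463.3118896484375, 361.56707763671875), (190.1986083984375, 110.69558715820312), 86.64952850341797) [489.3705701  371.87110015  21.75214235]
```

Call:
drive_tool:
  jaw: 52
  rows:
    - [0,0,0,0,0,0.98]
    - [0,0,0,0,0,0.98]
    - [0,0,0,0,0,0.98]
    - [0,0,0,0,0,0.98]
    - [0,0,0,0,0,0.98]
    - [0,0,0,0,0,0.98]
    - [0,0,0,0,0,0.98]
    - [0,0,0,0,0,0.98]
    - [0,0,0,0,0,0.98]
    - [0,0,0,0,0,0.98]
    - [0,0,0,0,0,0.98]
    - [-0.584,-0.354,0.88,0,0,0]
    - [-0.584,-0.354,0.88,0,0,0]
    - [-0.584,-0.354,0.88,0,0,0]
    - [-0.584,-0.354,0.88,0,0,0]
    - [-0.584,-0.354,0.88,0,0,0]
    - [0,0,0,0,0,0]
    - [0,0,0,0,0,0]
    - [0,0,0,0,0,0]

```text
time_s: 3.37
position: [437.9, 209.1, 122.9]
ee_rot: [[0.0, 1.0, 0.003], [1.0, -0.0, 0.001], [0.001, 0.003, -1.0]]
ft_force: [-0.5, 0.5, 0.4]
grip_width: 52.0
gripper_force: 0.0
```

```bash
python3 - <<'E'
from h import *
c=save('wrist','w2');s=read_state();print(s['position'],s['ee_rot'].round(4),s['q'],s['grip_width'])
Q=seg(c,436,208,25,41,56); print(len(Q),Q.mean(0).round(1),circ(Q,0))
for zl in range(0,50,4):
    Q=seg(c,436,208,16,zl,zl+4); print(zl,len(Q),np.ptp(Q[:,0]) if len(Q) else 0)
E
```

```text
[438.50516714 209.18284428 123.41481968] [[-2.0e-04  1.0e+00  3.9e-03]
 [ 1.0e+00  2.0e-04  1.2e-03]
 [ 1.2e-03  3.9e-03 -1.0e+00]] [ 1.35094445e+01 -9.28984841e-01  1.21692071e+02  1.54892267e-02
  5.90037681e+01  1.34896543e+01] 52.072552711107214
450 [436.  208.3  48.7] ((435.9618225097656, 207.45164489746094), 8.635732650756836)
0 259 31.37137498713372
4 23 20.98966576192163
8 21 19.797626627151942
12 29 22.15655223427939
16 27 19.985120763369025
20 27 21.465912012109698
24 31 20.300730110642746
28 110 22.552748011749372
32 142 20.634823192633064
36 3 9.177765680480377
40 24 15.993576665890373
44 51 16.473382673158596
48 382 16.36047929576864
```

View pics/w2.png

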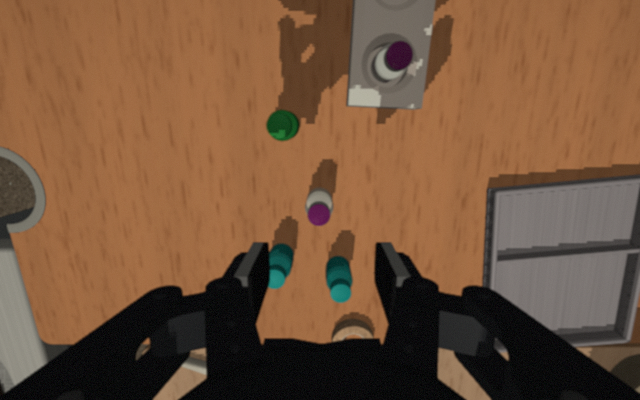

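The purple vial is at (318,213), between the finger lines, with nothing in the way. Going down to grip it.

Call:
drive_tool:
  rows:
    - [-0.05,-0.1,0.83,0,0,0]
    - [0,0,0.83,0,0,0]
    - [0,0,0.83,0,0,0]
    - [0,0,0.83,0,0,0]
    - [0,0,0.5,0,0,0]
    - [0,0,0.32,0,0,0]
    - [0,0,0,0,0,0]
    - [0,0,0,0,0,0]
    - [0,0,0,0,0,0]

```text
time_s: 4.17
position: [435.9, 207.3, 19.4]
ee_rot: [[0.001, 1.0, 0.003], [1.0, -0.001, 0.001], [0.001, 0.003, -1.0]]
ft_force: [0.1, -0.4, 1.7]
grip_width: 52.2
gripper_force: 0.0
```

Call:
drive_tool:
  jaw: 10
  rows:
    - [0,0,0,0,0,0]
    - [0,0,0,0,0,0]
    - [0,0,0,0,0,0]
    - [0,0,0,0,0,0]
    - [0,0,0,0,0,0]
    - [0,0,0,0,0,0]
    - [0,0,0,0,0,0]
    - [0,0,0,0,0,0]

```text
time_s: 4.83
position: [435.4, 206.9, 19.0]
ee_rot: [[0.001, 1.0, 0.002], [1.0, -0.001, 0.001], [0.001, 0.002, -1.0]]
ft_force: [-1.5, -0.6, 6.2]
grip_width: 21.3
gripper_force: 58.7
```

Call:
drive_tool:
  rows:
    - [0,0,-0.3,0,0,0]
    - [0,0,-0.8,0,0,0]
    - [0,0,-0.8,0,0,0]
    - [0,0,-0.8,0,0,0]
    - [0.973,0.256,0,0,0,0]
    - [0.973,0.256,0,0,0,0]
    - [0.973,0.256,0,0,0,0]
    - [0.973,0.256,0,0,0,0]
    - [0.973,0.256,0,0,0,0]
    - [0.973,0.256,0,0,0,0]
    - [0.973,0.256,0,0,0,0]
    - [0.973,0.256,0,0,0,0]
    - [0.973,0.256,0,0,0,0]
    - [0,0,0,0,0,0]
    - [0,0,0,0,0,0]
    - [0,0,0,0,0,0]

```text
time_s: 6.17
position: [491.5, 424.9, 84.8]
ee_rot: [[0.001, 1.0, -0.001], [1.0, -0.001, -0.001], [-0.001, -0.001, -1.0]]
ft_force: [0.3, -1.2, 0.6]
grip_width: 21.4
gripper_force: 58.7
```

```bash
python3 - <<'E'
from h import *
c=save('wrist','w3');s=read_state();print(s['position'],s['grip_width'],s['ft_force'])
for nm in ('w1','w2','w3'):
    c=np.load(f'pics/{nm}.npz')
    m=seg(c,491,371,110,20,25);m=m[(m[:,0]>430)&(m[:,0]<550)]
    r=cv2.minAreaRect(m[:,:2].astype(np.float32));print(nm,len(m),r)
    lo,hi=[],[]
    for y in range(290,456,15):
        t=m[abs(m[:,1]-y)<5]
        if len(t)>5: print(y,np.percentile(t[:,0],[1,99]).round(1),end=' ')
    print()
E
```

```text
[491.61305193 424.55086233  84.85462266] 21.557605250942242 [0.48594012 0.09380923 0.30620241]
w1 5048 ((490.21002197265625, 369.91156005859375), (170.6654815673828, 56.47576141357422), 87.423095703125)
290 [458.9 513.8] 305 [459.2 514.5] 320 [459.9 515.7] 335 [460.8 516.1] 350 [461.5 516.8] 365 [462.  517.5] 380 [462.6 518.4] 395 [463.5 518.7] 410 [464.1 519.8] 425 [464.6 520.5] 440 [465.5 520.9] 455 [466.1 520.7] 
w2 6017 ((487.9109802246094, 321.1947326660156), (72.6263656616211, 56.37200164794922), 87.42268371582031)
290 [458.8 513.7] 305 [459.  514.8] 320 [459.9 515.6] 335 [461.  515.8] 350 [461.4 516.7] 
w3 5129 ((491.0537414550781, 387.87152099609375), (134.36817932128906, 56.24344253540039), 87.45276641845703)
320 [475.1 512.3] 335 [466.3 516.2] 350 [473.  510.7] 365 [487.4 509.7] 410 [464.1 519.8] 425 [464.7 520.4] 440 [466.  521.1] 455 [466.4 520.8]
```

View pics/w3.png

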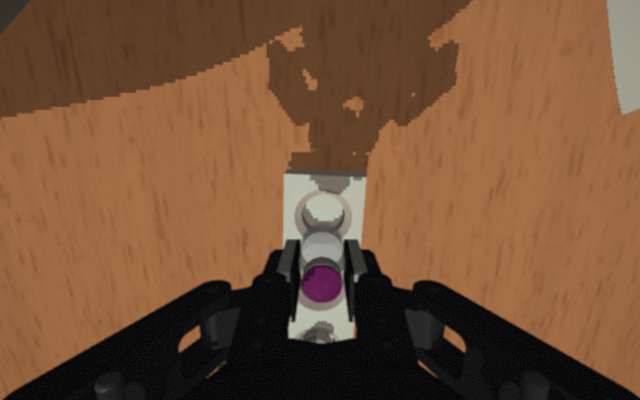

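Held vial over the far well (325,210); the rack fit is 170.7x56.5 mm with its centre at (490.2,369.9). The far well is therefore at (492.7,424.8).

Call:
drive_tool:
  rows:
    - [0,0.04,0.8,0,0,0]
    - [0,0,0.7,0,0,0]
    - [0,0,0.5,0,0,0]
    - [0,0,0.3,0,0,0]
    - [0,0,0.08,0,0,0]
    - [0,0,0,0,0,0]
    - [0,0,0,0,0,0]
    - [0,0,0,0,0,0]

```text
time_s: 6.88
position: [494.0, 426.0, 27.1]
ee_rot: [[0.001, 1.0, 0.002], [1.0, -0.001, 0.001], [0.001, 0.002, -1.0]]
ft_force: [0.6, 0.6, 0.8]
grip_width: 21.5
gripper_force: 58.7
```

Call:
drive_tool:
  rows:
    - [0,0,0.04,0,0,0]
    - [0,0,0.03,0,0,0]
    - [0,0,0,0,0,0]
    - [0,0,0,0,0,0]

```text
time_s: 7.22
position: [493.2, 425.6, 24.2]
ee_rot: [[0.001, 1.0, 0.0], [1.0, -0.001, 0.0], [0.0, 0.0, -1.0]]
ft_force: [0.5, 0.6, 0.4]
grip_width: 21.3
gripper_force: 58.7
```

Call:
drive_tool:
  rows:
    - [0,0,0.03,0,0,0]
    - [0,0,0.01,0,0,0]
    - [0,0,0,0,0,0]
    - [0,0,0,0,0,0]

```text
time_s: 7.55
position: [493.2, 425.6, 23.1]
ee_rot: [[0.001, 1.0, -0.0], [1.0, -0.001, 0.0], [0.0, -0.0, -1.0]]
ft_force: [-0.5, 0.3, 0.7]
grip_width: 21.1
gripper_force: 58.7
```

Call:
drive_tool:
  rows:
    - [0,0,0.03,0,0,0]
    - [0,0,0,0,0,0]
    - [0,0,0,0,0,0]

```text
time_s: 7.8
position: [493.3, 425.7, 23.1]
ee_rot: [[0.001, 1.0, -0.0], [1.0, -0.001, -0.0], [-0.0, -0.0, -1.0]]
ft_force: [-2.4, -1.4, 4.4]
grip_width: 21.4
gripper_force: 59.0
```

Contact, so I release it and rise.

Call:
drive_tool:
  jaw: 40
  rows:
    - [0,0,0,0,0,0]
    - [0,0,0,0,0,0]
    - [0,0,0,0,0,0]
    - [0,0,0,0,0,0]
    - [0,0,0,0,0,0]
    - [0,0,-0.5,0,0,0]
    - [0,0,-1,0,0,0]
    - [0,0,-1,0,0,0]
    - [0,0,-1,0,0,0]
    - [0,0,-0.5,0,0,0]

```text
time_s: 8.63
position: [494.9, 426.7, 127.3]
ee_rot: [[0.001, 1.0, 0.006], [1.0, -0.001, 0.003], [0.003, 0.006, -1.0]]
ft_force: [0.8, 0.3, 0.1]
grip_width: 40.3
gripper_force: 0.0
```

Call:
drive_tool:
  jaw: 52
  rows:
    - [-1,-0.06,0,0,0,0]
    - [-1,-0.06,0,0,0,0]
    - [-1,-0.06,0,0,0,0]
    - [-1,-0.06,0,0,0,0]
    - [-1,-0.06,0,0,0,0]
    - [-1,-0.06,0,0,0,0]
    - [-1,-0.06,0,0,0,0]
    - [-1,-0.06,0,0,0,0]
    - [-1,-0.06,0,0,0,0]
    - [-1,-0.06,0,0,0,0]
    - [-1,-0.06,0,0,0,0]
    - [-1,-0.06,0,0,0,0]
    - [-1,-0.06,0,0,0,0]
    - [-1,-0.06,0,0,0,0]
    - [-1,-0.06,0,0,0,0]
    - [-1,-0.06,0,0,0,0]
    - [-1,-0.06,0,0,0,0]
    - [-1,-0.06,0,0,0,0]
    - [-1,-0.06,0,0,0,0]
    - [-1,-0.06,0,0,0,0]

```text
time_s: 10.3
position: [462.5, -75.6, 122.7]
ee_rot: [[0.001, 1.0, 0.001], [1.0, -0.001, -0.0], [-0.0, 0.001, -1.0]]
ft_force: [1.3, -0.1, -0.8]
grip_width: 51.5
gripper_force: 0.0
```

Call:
drive_tool:
  rows:
    - [0,0,0,0,0,0]
    - [0,0,0,0,0,0]
    - [0,0,0,0,0,0]

```text
time_s: 10.55
position: [462.6, -74.0, 122.3]
ee_rot: [[0.001, 1.0, -0.0], [1.0, -0.001, 0.001], [0.001, -0.0, -1.0]]
ft_force: [0.2, 0.4, 0.6]
grip_width: 51.9
gripper_force: 0.0
```

```bash
python3 - <<'E'
from h import *
c=save('wrist','w4');s=read_state();print(s['position'],s['ee_rot'].round(4).tolist())
Q=seg(c,463,-83,25,41,56); print(len(Q),Q.mean(0).round(1),circ(Q,0))
Q=seg(c,436,-208,50,20,30); print(len(Q),Q.mean(0).round(1),circ(Q,0))
Q=seg(c,468,63,40,8,16); print(len(Q),Q.mean(0).round(1),circ(Q,0))
E
```

```text
[462.61304118 -73.65535339 122.27169291] [[0.0003, 1.0, -0.0002], [1.0, -0.0003, 0.0004], [0.0004, -0.0002, -1.0]]
449 [463.4 -83.9  48.7] ((463.5156555175781, -84.89527130126953), 8.797995567321777)
1322 [ 441.2 -185.8   24.9] ((440.009765625, -195.29078674316406), 25.94064712524414)
1659 [468.8  59.6  12.4] ((468.8288879394531, 62.983070373535156), 21.00296974182129)
```

View pics/w4.png

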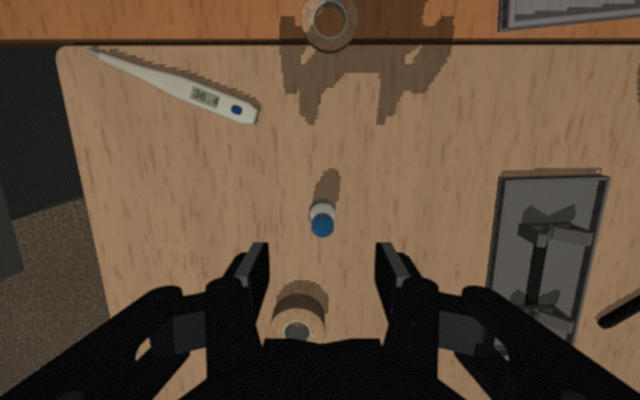

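vial_2's blue cap is at (322,227), world (463.4,-84.5). Clear on both sides, so I go down and grip.

Call:
drive_tool:
  rows:
    - [-0.42,0.03,0.6,0,0,0]
    - [0,0,0.9,0,0,0]
    - [0,0,0.9,0,0,0]
    - [0,0,0.9,0,0,0]
    - [0,0,0.5,0,0,0]
    - [0,0,0.3,0,0,0]
    - [0,0,0,0,0,0]
    - [0,0,0,0,0,0]
    - [0,0,0,0,0,0]

```text
time_s: 11.35
position: [464.5, -84.9, 20.9]
ee_rot: [[0.0, 1.0, 0.002], [1.0, -0.0, -0.001], [-0.001, 0.002, -1.0]]
ft_force: [-0.4, 0.1, 0.2]
grip_width: 51.9
gripper_force: 0.0
```

Call:
drive_tool:
  jaw: 10
  rows:
    - [0,0,0,0,0,0]
    - [0,0,0,0,0,0]
    - [0,0,0,0,0,0]
    - [0,0,0,0,0,0]
    - [0,0,0,0,0,0]
    - [0,0,0,0,0,0]
    - [0,0,0,0,0,0]
    - [0,0,0,0,0,0]

```text
time_s: 12.02
position: [464.5, -85.3, 21.0]
ee_rot: [[0.001, 1.0, 0.002], [1.0, -0.001, -0.001], [-0.001, 0.002, -1.0]]
ft_force: [-0.5, 1.3, 5.6]
grip_width: 21.1
gripper_force: 58.8
```

Call:
drive_tool:
  rows:
    - [0,0,-0.4,0,0,0]
    - [0,0,-0.8,0,0,0]
    - [0,0,-0.8,0,0,0]
    - [0,0,-0.8,0,0,0]
    - [1,0.07,0,0,0,0]
    - [1,0.07,0,0,0,0]
    - [1,0.07,0,0,0,0]
    - [1,0.07,0,0,0,0]
    - [1,0.07,0,0,0,0]
    - [1,0.07,0,0,0,0]
    - [1,0.07,0,0,0,0]
    - [1,0.07,0,0,0,0]
    - [1,0.07,0,0,0,0]
    - [1,0.07,0,0,0,0]
    - [1,0.07,0,0,0,0]
    - [1,0.07,0,0,0,0]
    - [1,0.07,0,0,0,0]
    - [1,0.07,0,0,0,0]
    - [1,0.07,0,0,0,0]

```text
time_s: 13.6
position: [489.7, 291.2, 90.0]
ee_rot: [[0.001, 1.0, -0.0], [1.0, -0.001, -0.0], [-0.0, -0.0, -1.0]]
ft_force: [1.7, 0.1, 0.5]
grip_width: 21.1
gripper_force: 58.7
```

Call:
drive_tool:
  rows:
    - [1,0,0,0,0,0]
    - [1,0,0,0,0,0]
    - [0.8,0,0,0,0,0]
    - [0.4,0,0,0,0,0]
    - [0,0,0,0,0,0]
    - [0,0,0,0,0,0]
    - [0,0,0,0,0,0]

```text
time_s: 14.18
position: [490.0, 369.0, 89.6]
ee_rot: [[0.001, 1.0, -0.001], [1.0, -0.001, -0.001], [-0.001, -0.001, -1.0]]
ft_force: [0.7, -0.5, 0.3]
grip_width: 21.0
gripper_force: 58.7
```

```bash
python3 - <<'E'
from h import *
s=read_state();print(s['position'],s['grip_width'],s['ft_force'],s['time_s'])
E
```

```text
[489.96911095 368.96830237  89.59694178] 20.969490345780688 [ 0.66511753 -0.53618969  0.3125198 ] 14.1833
```

Call:
drive_tool:
  rows:
    - [0.02,0,0.8,0,0,0]
    - [0,0,0.8,0,0,0]
    - [0,0,0.5,0,0,0]
    - [0,0,0.3,0,0,0]
    - [0,0,0.08,0,0,0]
    - [0,0,0,0,0,0]
    - [0,0,0,0,0,0]
    - [0,0,0,0,0,0]

```text
time_s: 14.85
position: [491.0, 370.9, 29.1]
ee_rot: [[0.001, 1.0, 0.002], [1.0, -0.001, 0.001], [0.001, 0.002, -1.0]]
ft_force: [0.4, 0.1, 0.2]
grip_width: 21.3
gripper_force: 58.7
```

Call:
drive_tool:
  rows:
    - [0,0,0.03,0,0,0]
    - [0,0,0,0,0,0]
    - [0,0,0,0,0,0]

```text
time_s: 15.1
position: [490.3, 370.7, 27.5]
ee_rot: [[0.001, 1.0, 0.001], [1.0, -0.001, 0.0], [0.0, 0.001, -1.0]]
ft_force: [0.2, -0.1, -0.1]
grip_width: 21.4
gripper_force: 58.7
```

Call:
drive_tool:
  rows:
    - [0,0,0.03,0,0,0]
    - [0,0,0,0,0,0]
    - [0,0,0,0,0,0]

```text
time_s: 15.35
position: [490.1, 370.6, 26.3]
ee_rot: [[0.001, 1.0, -0.0], [1.0, -0.001, -0.0], [-0.0, -0.0, -1.0]]
ft_force: [-0.2, -0.1, -0.1]
grip_width: 21.1
gripper_force: 58.7
```

Call:
drive_tool:
  rows:
    - [0,0,0.03,0,0,0]
    - [0,0,0.02,0,0,0]
    - [0,0,0,0,0,0]
    - [0,0,0,0,0,0]

```text
time_s: 15.68
position: [490.2, 370.6, 25.1]
ee_rot: [[0.001, 1.0, 0.0], [1.0, -0.001, 0.0], [0.0, 0.0, -1.0]]
ft_force: [0.0, 0.2, 0.1]
grip_width: 21.7
gripper_force: 58.7
```

Call:
drive_tool:
  rows:
    - [0,0,0.02,0,0,0]
    - [0,0,0,0,0,0]
    - [0,0,0,0,0,0]

```text
time_s: 15.93
position: [490.2, 370.6, 25.1]
ee_rot: [[0.001, 1.0, -0.0], [1.0, -0.001, -0.0], [-0.0, -0.0, -1.0]]
ft_force: [-1.3, -0.8, 3.5]
grip_width: 21.4
gripper_force: 58.9
```

Call:
drive_tool:
  jaw: 40
  rows:
    - [0,0,0,0,0,0]
    - [0,0,0,0,0,0]
    - [0,0,0,0,0,0]
    - [0,0,0,0,0,0]
    - [0,0,0,0,0,0]
    - [0,0,-0.5,0,0,0]
    - [0,0,-1,0,0,0]
    - [0,0,-1,0,0,0]
    - [-0.7,0.5,-1,0,0,0]
    - [-1,0.5,-1,0,0,0]
    - [-1,0.5,-1,0,0,0]
    - [-1,0.5,-1,0,0,0]
    - [-1,0.5,-1,0,0,0]
    - [-1,0.5,0,0,0,0]
    - [-1,0.5,0,0,0,0]
    - [-1,0,0,0,0,0]
    - [0,0,0,0,0,0]
    - [0,0,0,0,0,0]

```text
time_s: 17.43
position: [577.7, 177.0, 212.9]
ee_rot: [[0.003, 1.0, 0.001], [1.0, -0.003, 0.001], [0.001, 0.001, -1.0]]
ft_force: [-0.2, 0.6, 0.7]
grip_width: 40.3
gripper_force: 0.0
```

```bash
python3 - <<'E'
from h import *
c=save('wrist','w5');s=read_state();print(s['position'],s['q'].round(1))
m=seg(c,655,155,125,6,22)
r=cv2.minAreaRect(m[:,:2].astype(np.float32));print(len(m),r)
m=seg(c,660,-143,130,8,16);r=cv2.minAreaRect(m[:,:2].astype(np.float32)) if len(m)>5 else 0;print(len(m),r)
for x,y in((492.7,424.8),(490.2,369.9),(488,315)):
    Q=seg(c,x,y,22,47,60);print(len(Q),len(Q) and Q.mean(0))
E
```

```text
[577.46530942 177.95756283 212.73041688] [  7.5   8.5 101.7   0.   69.8   7.6]
3585 ((658.7178955078125, 143.5558319091797), (137.1440887451172, 163.35537719726562), 5.389593601226807)
0 0
0 0
0 0
356 [488.4350223  314.21870855  52.66523457]
```

View pics/w5.png

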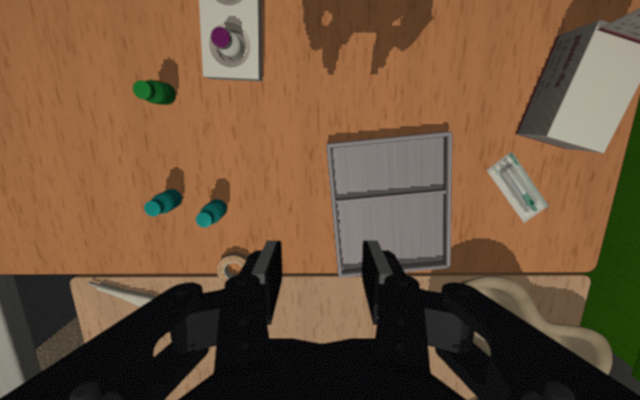

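The tray fits 137x163 mm, centre (658.7,143.6), turned 5.4°, with the small compartment at +y (partition at pixel row ~195). Heading to the wide roll, checking both vials with the side camera from there.

Call:
drive_tool:
  jaw: 66
  rows:
    - [-0.995,-0.367,0.275,0,0,0]
    - [-0.995,-0.367,0.275,0,0,0]
    - [-0.995,-0.367,0.275,0,0,0]
    - [-0.995,-0.367,0.275,0,0,0]
    - [-0.995,-0.367,0.275,0,0,0]
    - [-0.995,-0.367,0.275,0,0,0]
    - [-0.995,-0.367,0.275,0,0,0]
    - [-0.995,-0.367,0.275,0,0,0]
    - [-0.995,-0.367,0.275,0,0,0]
    - [-0.995,-0.367,0.275,0,0,0]
    - [-0.995,-0.367,0.275,0,0,0]
    - [-0.995,-0.367,0.275,0,0,0]
    - [-0.995,-0.367,0.275,0,0,0]
    - [-0.995,-0.367,0.275,0,0,0]
    - [-0.995,-0.367,0.275,0,0,0]
    - [0,0,0,0,0,0]
    - [0,0,0,0,0,0]
    - [0,0,0,0,0,0]

```text
time_s: 18.98
position: [440.1, -194.1, 109.2]
ee_rot: [[0.0, 1.0, 0.0], [1.0, -0.0, 0.0], [0.0, 0.0, -1.0]]
ft_force: [0.3, -0.4, 0.2]
grip_width: 66.0
gripper_force: 0.0
```

```bash
python3 - <<'E'
from h import *
c=save('wrist','w6');s=read_state();print(s['position'],s['ee_rot'].round(3).tolist())
Q=seg(c,440,-195,35,20,30); print(len(Q),Q.mean(0).round(1),circ(Q,0))
c=save('side','s1')
for x,y in((492.7,424.8),(490.2,369.9),(488,315)):
    Q=seg(c,x,y,22,47,60);print(len(Q),len(Q) and Q.mean(0).round(1))
s=c['color'];cv2.imwrite('pics/cropB.png',cv2.resize(s[260:380,290:400],None,fx=5,fy=5,interpolation=cv2.INTER_CUBIC))
E
```

```text
[ 440.21271068 -193.9702653   109.36263333] [[-0.001, 1.0, 0.001], [1.0, 0.001, 0.0], [0.0, 0.001, -1.0]]
2789 [ 439.8 -195.2   25.2] ((439.77691650390625, -196.19046020507812), 26.165048599243164)
47 [492.  428.   53.6]
44 [489.2 372.3  52.8]
43 [485.8 316.7  53.2]
```

View pics/cropB.png

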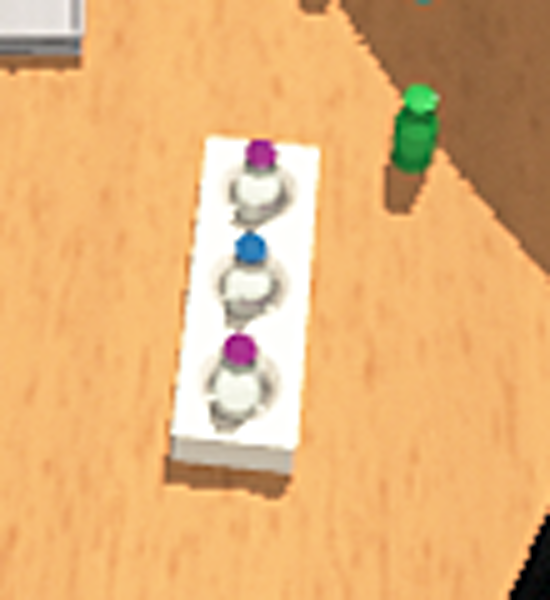

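All three vials stand upright in their wells (caps at (260,153), (250,247), (240,349)). Now the wide roll.

Call:
drive_tool:
  rows:
    - [-0.07,-0.02,0.9,0,0,0]
    - [0,0,0.9,0,0,0]
    - [0,0,0.9,0,0,0]
    - [0,0,0.8,0,0,0]
    - [0,0,0.5,0,0,0]
    - [0,0,0.2,0,0,0]
    - [0,0,0,0,0,0]
    - [0,0,0,0,0,0]
    - [0,0,0,0,0,0]

```text
time_s: 19.83
position: [440.1, -197.1, 5.2]
ee_rot: [[0.0, 1.0, 0.002], [1.0, -0.0, -0.001], [-0.001, 0.002, -1.0]]
ft_force: [0.4, 0.8, 0.4]
grip_width: 66.1
gripper_force: 0.0
```

Call:
drive_tool:
  jaw: 40
  rows:
    - [0,0,0,0,0,0]
    - [0,0,0,0,0,0]
    - [0,0,0,0,0,0]
    - [0,0,0,0,0,0]
    - [0,0,0,0,0,0]
    - [0,0,0,0,0,0]
    - [0,0,0,0,0,0]

```text
time_s: 20.42
position: [440.4, -197.6, 5.7]
ee_rot: [[0.001, 1.0, 0.003], [1.0, -0.001, -0.002], [-0.002, 0.003, -1.0]]
ft_force: [0.3, 2.1, 6.4]
grip_width: 49.4
gripper_force: 62.5
```

Call:
drive_tool:
  rows:
    - [0,0,-0.4,0,0,0]
    - [0,0,-0.8,0,0,0]
    - [0,0,-0.8,0,0,0]
    - [0,0,-0.4,0,0,0]
    - [0.946,0.68,0,0,0,0]
    - [0.946,0.68,0,0,0,0]
    - [0.946,0.68,0,0,0,0]
    - [0.946,0.68,0,0,0,0]
    - [0.946,0.68,0,0,0,0]
    - [0.946,0.68,0,0,0,0]
    - [0.946,0.68,0,0,0,0]
    - [0.946,0.68,0,0,0,0]
    - [0.946,0.68,0,0,0,0]
    - [0.946,0.68,0,0,0,0]
    - [0.946,0.68,0,0,0,0]
    - [0.946,0.68,0,0,0,0]
    - [0.946,0.68,0,0,0,0]
    - [0,0,0,0,0,0]
    - [0,0,0,0,0,0]
    - [0,0,0,0,0,0]

```text
time_s: 22.08
position: [659.5, 110.1, 63.4]
ee_rot: [[0.001, 1.0, -0.001], [1.0, -0.001, -0.0], [-0.0, -0.001, -1.0]]
ft_force: [0.4, 0.3, -0.5]
grip_width: 49.3
gripper_force: 62.2
```

```bash
python3 - <<'E'
from h import *
s=read_state();print(s['position'],s['grip_width'],s['ft_force'],s['time_s'])
c=save('wrist','w7')
m=seg(c,658,144,125,6,22);m=m[(m[:,2]<20)]
r=cv2.minAreaRect(m[:,:2].astype(np.float32));print(len(m),r)
E
```

```text
[659.50517939 110.08292853  63.4481292 ] 49.25767961512388 [ 0.3832072   0.30292242 -0.50442604] 22.0833
11721 ((658.5083618164062, 144.137451171875), (137.41488647460938, 162.40721130371094), 5.424816608428955)
```

Call:
drive_tool:
  rows:
    - [0,0.05,0.8,0,0,0]
    - [0,0,0.7,0,0,0]
    - [0,0,0.4,0,0,0]
    - [0,0,0.18,0,0,0]
    - [0,0,0.04,0,0,0]
    - [0,0,0,0,0,0]
    - [0,0,0,0,0,0]
    - [0,0,0,0,0,0]

```text
time_s: 22.8
position: [662.1, 110.3, 11.8]
ee_rot: [[0.001, 1.0, 0.002], [1.0, -0.001, 0.0], [0.0, 0.002, -1.0]]
ft_force: [-0.1, -0.3, 0.2]
grip_width: 49.1
gripper_force: 62.2
```

Call:
drive_tool:
  rows:
    - [0,0,0.03,0,0,0]
    - [0,0,0,0,0,0]
    - [0,0,0,0,0,0]

```text
time_s: 23.05
position: [661.6, 110.6, 10.4]
ee_rot: [[0.001, 1.0, 0.0], [1.0, -0.001, -0.0], [-0.0, 0.0, -1.0]]
ft_force: [0.2, 0.1, -0.5]
grip_width: 49.8
gripper_force: 62.2
```

Call:
drive_tool:
  rows:
    - [0,0,0.03,0,0,0]
    - [0,0,0.02,0,0,0]
    - [0,0,0,0,0,0]
    - [0,0,0,0,0,0]

```text
time_s: 23.38
position: [661.7, 110.6, 9.7]
ee_rot: [[0.001, 1.0, 0.0], [1.0, -0.001, 0.0], [0.0, 0.0, -1.0]]
ft_force: [-2.3, -0.2, 4.6]
grip_width: 49.1
gripper_force: 62.7
```

Call:
drive_tool:
  jaw: 64
  rows:
    - [0,0,0,0,0,0]
    - [0,0,0,0,0,0]
    - [0,0,0,0,0,0]
    - [0,0,0,0,0,0]
    - [0,0,-0.5,0,0,0]
    - [0,0,-1,0,0,0]
    - [0,0,-1,0,0,0]
    - [0,0,-1,0,0,0]

```text
time_s: 24.05
position: [661.4, 110.4, 97.9]
ee_rot: [[0.001, 1.0, -0.0], [1.0, -0.001, -0.0], [-0.0, -0.0, -1.0]]
ft_force: [1.1, 0.7, 0.2]
grip_width: 63.6
gripper_force: 0.0
```

Call:
drive_tool:
  jaw: 56
  rows:
    - [-0.235,-0.9625,0,0,0,0]
    - [-0.235,-0.9625,0,0,0,0]
    - [-0.235,-0.9625,0,0,0,0]
    - [-0.235,-0.9625,0,0,0,0]
    - [-0.235,-0.9625,0,0,0,0]
    - [-0.235,-0.9625,0,0,0,0]
    - [-0.235,-0.9625,0,0,0,0]
    - [-0.235,-0.9625,0,0,0,0]
    - [0,0,0,0,0,0]
    - [0,0,0,0,0,0]
    - [0,0,0,0,0,0]

```text
time_s: 24.97
position: [470.3, 63.6, 97.6]
ee_rot: [[0.001, 1.0, 0.003], [1.0, -0.001, -0.0], [-0.0, 0.003, -1.0]]
ft_force: [-0.2, 0.9, 0.9]
grip_width: 56.2
gripper_force: 0.0
```

```bash
python3 - <<'E'
from h import *
c=save('wrist','w8');s=read_state();print(s['position'])
Q=seg(c,468,63,30,8,16); print(len(Q),Q.mean(0).round(1),circ(Q,0))
E
```

```text
[470.58834742  63.60948023  97.55933976]
1606 [468.8  64.3  12.7] ((468.84161376953125, 63.51432800292969), 21.14825439453125)
```

Call:
drive_tool:
  rows:
    - [0,-0.07,0.9,0,0,0]
    - [0,0,0.9,0,0,0]
    - [0,0,0.9,0,0,0]
    - [0,0,0.7,0,0,0]
    - [0,0,0.3,0,0,0]
    - [0,0,0.1,0,0,0]
    - [0,0,0,0,0,0]
    - [0,0,0,0,0,0]
    - [0,0,0,0,0,0]

```text
time_s: 25.77
position: [468.7, 63.6, 2.7]
ee_rot: [[0.001, 1.0, 0.003], [1.0, -0.001, -0.0], [-0.0, 0.003, -1.0]]
ft_force: [-0.3, -0.7, 0.2]
grip_width: 55.9
gripper_force: 0.0
```

Call:
drive_tool:
  jaw: 30
  rows:
    - [0,0,0,0,0,0]
    - [0,0,0,0,0,0]
    - [0,0,0,0,0,0]
    - [0,0,0,0,0,0]
    - [0,0,0,0,0,0]
    - [0,0,0,0,0,0]
    - [0,0,0,0,0,0]

```text
time_s: 26.35
position: [468.7, 63.6, 3.1]
ee_rot: [[0.001, 1.0, 0.003], [1.0, -0.001, -0.0], [-0.0, 0.003, -1.0]]
ft_force: [-1.1, -0.1, 6.4]
grip_width: 38.7
gripper_force: 59.8
```

Call:
drive_tool:
  rows:
    - [0,0,-0.4,0,0,0]
    - [0,0,-0.8,0,0,0]
    - [0,0,-0.8,0,0,0]
    - [0,0,-0.8,0,0,0]
    - [0.631,0.929,0,0,0,0]
    - [0.631,0.929,0,0,0,0]
    - [0.631,0.929,0,0,0,0]
    - [0.631,0.929,0,0,0,0]
    - [0.631,0.929,0,0,0,0]
    - [0.631,0.929,0,0,0,0]
    - [0.631,0.929,0,0,0,0]
    - [0.631,0.929,0,0,0,0]
    - [0,0,0,0,0,0]
    - [0,0,0,0,0,0]
    - [0,0,0,0,0,0]

```text
time_s: 27.6
position: [652.3, 189.4, 71.3]
ee_rot: [[0.001, 1.0, -0.001], [1.0, -0.001, -0.0], [-0.0, -0.001, -1.0]]
ft_force: [-0.3, 0.2, -0.5]
grip_width: 38.6
gripper_force: 60.5
```

Call:
drive_tool:
  rows:
    - [0,0,0.8,0,0,0]
    - [0,0,0.8,0,0,0]
    - [0,0,0.6,0,0,0]
    - [0,0,0.3,0,0,0]
    - [0,0,0.04,0,0,0]
    - [0,0,0,0,0,0]
    - [0,0,0,0,0,0]
    - [0,0,0,0,0,0]

```text
time_s: 28.27
position: [653.3, 189.6, 8.4]
ee_rot: [[0.001, 1.0, 0.001], [1.0, -0.001, 0.0], [0.0, 0.001, -1.0]]
ft_force: [-0.1, -0.5, -0.5]
grip_width: 38.1
gripper_force: 63.3
```

Call:
drive_tool:
  rows:
    - [0,0,0.04,0,0,0]
    - [0,0,0.01,0,0,0]
    - [0,0,0,0,0,0]
    - [0,0,0,0,0,0]

```text
time_s: 28.6
position: [653.4, 189.7, 7.1]
ee_rot: [[0.001, 1.0, 0.0], [1.0, -0.001, -0.0], [-0.0, 0.0, -1.0]]
ft_force: [0.0, -0.1, 1.4]
grip_width: 38.3
gripper_force: 63.4
```

Call:
drive_tool:
  jaw: 54
  rows:
    - [0,0,0,0,0,0]
    - [0,0,0,0,0,0]
    - [0,0,0,0,0,0]
    - [0,0,0,0,0,0]
    - [0,0,-0.5,0,0,0]
    - [0,0,-1,0,0,0]
    - [0,0,-1,0,0,0]
    - [0,0,-1,0,0,0]
    - [0,0,-1,0,0,0]
    - [0,0,-1,0,0,0]
    - [0,0,-1,0,0,0]
    - [0,0,-1,0,0,0]
    - [0,0,0,0,0,0]
    - [0,0,0,0,0,0]

```text
time_s: 29.77
position: [654.5, 189.9, 197.9]
ee_rot: [[0.001, 1.0, 0.006], [1.0, -0.001, 0.001], [0.001, 0.006, -1.0]]
ft_force: [-0.9, 0.2, -0.6]
grip_width: 54.2
gripper_force: 0.0
```

Call:
drive_tool:
  rows:
    - [-0.99,-0.22,0,0,0,0]
    - [-0.99,-0.22,0,0,0,0]
    - [-0.99,-0.22,0,0,0,0]
    - [-0.99,-0.22,0,0,0,0]
    - [-0.99,-0.22,0,0,0,0]
    - [-0.99,-0.22,0,0,0,0]
    - [-0.99,-0.22,0,0,0,0]
    - [-0.99,-0.22,0,0,0,0]
    - [-0.99,-0.22,0,0,0,0]
    - [-0.99,-0.22,0,0,0,0]
    - [-0.99,-0.22,0,0,0,0]
    - [-0.99,-0.22,0,0,0,0]
    - [-0.99,-0.22,0,0,0,0]
    - [-0.99,-0.22,0,0,0,0]
    - [-0.99,-0.22,0,0,0,0]
    - [-0.99,-0.22,0,0,0,0]
    - [-0.99,-0.22,0,0,0,0]
    - [0,0,0,0,0,0]
    - [0,0,0,0,0,0]

```text
time_s: 31.35
position: [558.2, -231.6, 192.6]
ee_rot: [[0.003, 1.0, -0.002], [1.0, -0.003, 0.002], [0.002, -0.002, -1.0]]
ft_force: [0.4, 1.0, 0.6]
grip_width: 54.3
gripper_force: 0.0
```

```bash
python3 - <<'E'
from h import *
c=save('wrist','w9');s=read_state();print(s['position'],s['ee_rot'].round(3).tolist())
m=seg(c,660,-143,110,8,40);r=cv2.minAreaRect(m[:,:2].astype(np.float32)) if len(m)>5 else 0;print('cradle',len(m),r)
m=seg(c,508,-350,120,4,60);r=cv2.minAreaRect(m[:,:2].astype(np.float32)) if len(m)>5 else 0;print('clip',len(m),r)
c=np.load('pics/s1.npz')
for x,y in((661.7,111),(653.5,189.7)): pass
c=save('side','s2')
Q=seg(c,661.7,111,45,24,36);print(len(Q),Q.mean(0),circ(Q,0))
Q=seg(c,653.5,189.7,28,12,20);print(len(Q),Q.mean(0),circ(Q,0))
E
```

```text
[ 558.51774204 -230.68548377  192.77638   ] [[0.002, 1.0, -0.002], [1.0, -0.002, 0.002], [0.002, -0.002, -1.0]]
cradle 3778 ((691.7468872070312, -144.92242431640625), (143.86306762695312, 178.50209045410156), 1.8205968141555786)
clip 4437 ((509.3044128417969, -362.0106201171875), (64.1698226928711, 169.43740844726562), 19.424823760986328)
185 [658.62556376 114.53480703  29.81055554] ((660.0526733398438, 113.8359375), 28.680692672729492)
111 [651.2190272  191.7839338   16.68751147] ((652.0030517578125, 188.56661987304688), 23.198055267333984)
```

View pics/w9.png

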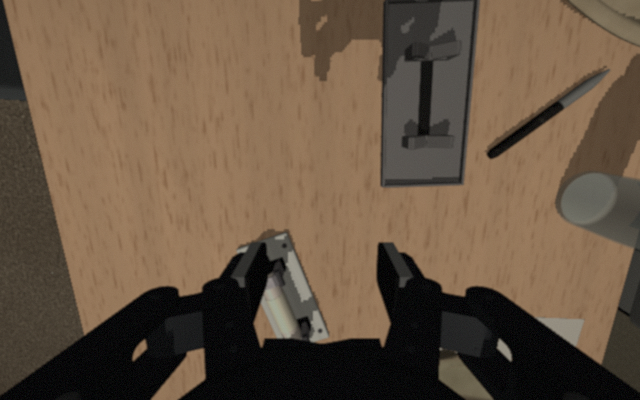

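The rolls lie at the right heights in the tray. The cradle is at upper right, (430,95); the injector is in its clips at (280,300), partly hidden by the fingers. I'll move past it to see which side is open.

Call:
drive_tool:
  rows:
    - [-0.97,-0.27,0.1,0,0,0]
    - [-0.97,-0.27,0.1,0,0,0]
    - [-0.97,-0.27,0.1,0,0,0]
    - [-0.97,-0.27,0.1,0,0,0]
    - [-0.97,-0.27,0.1,0,0,0]
    - [-0.97,-0.27,0.1,0,0,0]
    - [-0.97,-0.27,0.1,0,0,0]
    - [0,0,0,0,0,0]
    - [0,0,0,0,0,0]
    - [0,0,0,0,0,0]

```text
time_s: 32.28
position: [512.4, -399.3, 176.3]
ee_rot: [[-0.0, 1.0, -0.0], [1.0, 0.0, 0.001], [0.001, -0.0, -1.0]]
ft_force: [0.7, 0.4, -0.3]
grip_width: 53.9
gripper_force: 0.0
```

```bash
python3 - <<'E'
from h import *
c=save('wrist','w10');s=read_state();print(s['position'],s['q'].round(1))
m=seg(c,508,-355,105,3,9);r=cv2.minAreaRect(m[:,:2].astype(np.float32));print('base',len(m),r)
a=np.radians(r[2] if r[1][0]<r[1][1] else r[2]-90);ex=np.array([np.cos(a),np.sin(a)]);ey=np.array([-np.sin(a),np.cos(a)])
P=seg(c,508,-355,105,9,60);L=P[:,:2]-np.array(r[0]);lx=L@ex;ly=L@ey
for y0 in range(-84,85,12):
    k=abs(ly-y0)<6
    if k.sum()>5: t=np.c_[lx,P[:,2]][k]; top=t[t[:,1]>np.percentile(t[:,1],60)]; print(y0,k.sum(),'x',np.percentile(lx[k],[2,98]).round(1),'zmax',P[k,2].max().round(1),'x at top',top[:,0].mean().round(1))
cr=np.load('pics/w9.npz')
m=seg(cr,655,-143,110,7,40);m=m[(m[:,0]<712)]
rr=cv2.minAreaRect(m[:,:2].astype(np.float32));print('cradle',len(m),rr)
m=seg(cr,655,-143,100,27,37);m=m[m[:,0]<700];print(np.median(m,0),cv2.minAreaRect(m[:,:2].astype(np.float32)))
im=c['color'];uv=np.array([(0,0)]);cv2.imwrite('pics/w10b.png',cv2.resize(im[60:360,170:570],None,fx=2,fy=2,interpolation=cv2.INTER_CUBIC))
E
```

```text
[ 512.50336028 -399.06134205  176.45294838] [-46.9  16.   96.8   0.   67.3 -46.9]
base 5172 ((514.5626831054688, -353.2109375), (81.5198974609375, 180.54678344726562), 20.01276969909668)
-84 233 x [-20.9  -0.5] zmax 43.1 x at top -11.0
-72 249 x [-20.4  -0.3] zmax 46.9 x at top -10.2
-60 452 x [-28.5  10. ] zmax 52.1 x at top -9.0
-48 511 x [-26.9   9.3] zmax 51.7 x at top -7.2
-36 290 x [-20.9   0.3] zmax 43.8 x at top -10.1
-24 306 x [-20.8   0.3] zmax 42.8 x at top -10.5
-12 313 x [-20.6   0.6] zmax 43.0 x at top -10.2
0 321 x [-20.6   0.5] zmax 43.8 x at top -9.9
12 332 x [-20.6   0.7] zmax 47.5 x at top -9.3
24 644 x [-27.7  10.7] zmax 52.3 x at top -8.4
36 438 x [-26.5  10.4] zmax 52.0 x at top -6.2
48 197 x [-20.1   0.5] zmax 43.1 x at top -9.6
cradle 3632 ((664.1929931640625, -145.80453491210938), (88.72260284423828, 178.49835205078125), 1.8100998401641846)
[ 675.29233162 -108.26528985   30.42989341] ((663.8104248046875, -145.03912353515625), (45.32449722290039, 95.74571990966797), 1.6550700664520264)
```

View pics/w10b.png

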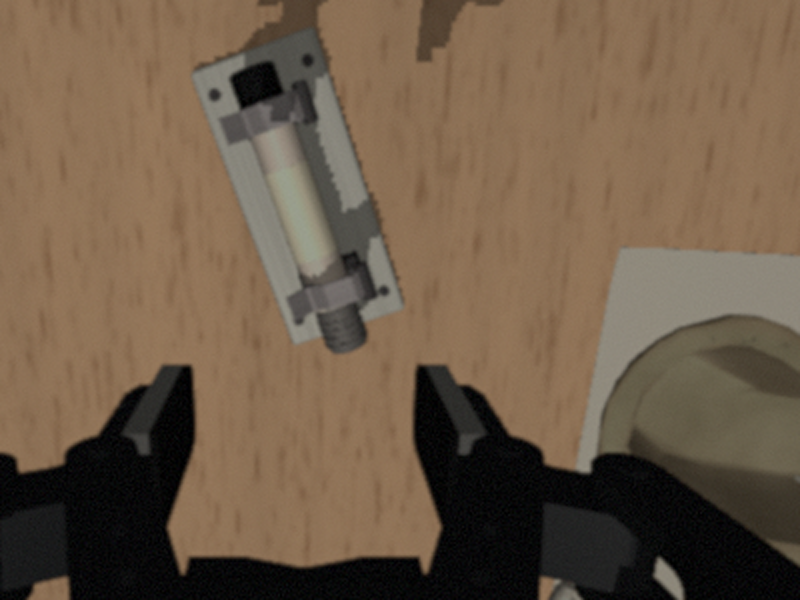

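```bash
python3 - <<'E'
from h import *
c=np.load('pics/w10.npz')
# tube axis: use points between clips + ends with z 36..45
P=seg(c,508,-355,105,30,46)
a=np.radians(19.6)
for it in range(4):
    ex=np.array([np.cos(a),np.sin(a)]);ey=np.array([-np.sin(a),np.cos(a)])
    L=(P[:,:2]-[505,-360]);lx=L@ex;ly=L@ey
    ys=[];xs=[]
    for y0 in np.arange(-25,25,4):
        k=abs(ly-y0)<2
        if k.sum()>20: q=np.percentile(lx[k],[3,97]);xs.append(q.mean());ys.append(y0)
    p=np.polyfit(ys,xs,1);a-=np.arctan(p[0])
print('angle',np.degrees(a),'x off',p,len(ys))
ex=np.array([np.cos(a),np.sin(a)]);ey=np.array([-np.sin(a),np.cos(a)])
A=seg(c,508,-355,130,-5,60);L=A[:,:2]-[505,-360];lx=L@ex-p[1];ly=L@ey
k=(abs(lx)<9)&(A[:,2]>22);print('tube y range',ly[k].min(),ly[k].max())
k=A[:,2]>46; 
h=np.histogram(ly[k],bins=np.arange(-90,90,4));print([(int(b),int(n)) for n,b in zip(*h) if n>5])
mid=(ly[k].min()+ly[k].max())/2;print('clip mid',mid,ly[k].min(),ly[k].max())
for yc in(-42,42):
    for x0 in range(-34,36,3):
        q=(abs(ly-mid-yc)<5)&(abs(lx-x0)<1.5)
        if q.sum(): print(yc,x0,q.sum(),np.percentile(A[q,2],[5,50,95]).round(0))
# base extents
b=(A[:,2]>4)&(A[:,2]<9)&(abs(ly-mid)<30);print('base x',np.percentile(lx[b],[1,99]))
print('centre',np.array([505,-360])+ex*p[1]+ey*mid)
E
```

```text
angle 18.891143152961764 x off [-3.52581126e-07  1.44925349e+00] 13
tube y range -87.03518128613747 52.142630553033
[(-62, 97), (-58, 160), (-54, 156), (-50, 100), (-46, 9), (18, 8), (22, 126), (26, 201), (30, 201), (34, 109), (38, 8)]
clip mid -12.072138644962934 -63.063772437100056 38.91949514717419
-42 -34 24 [-0.  0.  1.]
-42 -31 19 [-0.  0.  4.]
-42 -28 24 [5. 7. 8.]
-42 -25 26 [5. 6. 8.]
-42 -22 25 [6. 6. 7.]
-42 -19 38 [ 5.  7. 52.]
-42 -16 64 [ 6. 49. 51.]
-42 -13 44 [ 7. 47. 49.]
-42 -10 35 [43. 45. 47.]
-42 -7 32 [44. 45. 46.]
-42 -4 32 [46. 48. 49.]
-42 -1 38 [42. 50. 51.]
-42 2 39 [42. 50. 51.]
-42 5 39 [41. 50. 51.]
-42 8 45 [36. 50. 51.]
-42 11 44 [18. 50. 51.]
-42 14 36 [47. 49. 50.]
-42 17 34 [47. 48. 49.]
-42 20 45 [ 6. 47. 49.]
-42 23 25 [ 6.  6. 45.]
-42 26 27 [5. 7. 7.]
-42 29 27 [6. 6. 8.]
-42 32 26 [5. 6. 7.]
-42 35 23 [-1.  1.  5.]
42 -34 28 [-1. -0.  1.]
42 -31 23 [-0.  1.  6.]
42 -28 32 [5. 6. 8.]
42 -25 15 [6. 7. 7.]
42 -19 29 [50. 51. 52.]
42 -16 45 [48. 49. 51.]
42 -13 44 [45. 47. 48.]
42 -10 43 [44. 45. 46.]
42 -7 39 [44. 46. 47.]
42 -4 40 [46. 48. 50.]
42 -1 44 [49. 50. 51.]
42 2 43 [48. 50. 51.]
42 5 42 [49. 50. 51.]
42 8 42 [49. 50. 51.]
42 11 46 [49. 50. 51.]
42 14 42 [47. 48. 50.]
42 17 43 [47. 48. 49.]
42 20 35 [44. 47. 49.]
42 23 31 [5. 7. 7.]
42 26 30 [5. 6. 7.]
42 29 32 [5. 6. 8.]
42 32 30 [4. 6. 7.]
42 35 31 [-1.  0.  1.]
base x [-29.62517664  33.23321446]
centre [ 510.27980048 -370.95265146]
```

The upper jaw's hook and flared lip are at local x = -10 to -19 and the leaf is at +20. The mouth therefore faces -ex, with ex = (0.946, 0.324). Tube mid is ≈ (512,-376) at 18.9°, so I turn to match and hover above it.

Call:
drive_tool:
  jaw: 46
  rows:
    - [0,0,0,0,0,-0.79]
    - [0,0,0,0,0,-0.79]
    - [0,0,0,0,0,-0.79]
    - [0,0,0,0,0,-0.78]
    - [0.87,0.3,0.8,0,0,0]
    - [0,0,0.9,0,0,0]
    - [0,0,0.9,0,0,0]
    - [0,0,0.6,0,0,0]
    - [0,0,0,0,0,0]
    - [0,0,0,0,0,0]
    - [0,0,0,0,0,0]

```text
time_s: 33.25
position: [513.0, -377.5, 98.2]
ee_rot: [[-0.324, 0.946, 0.002], [0.946, 0.324, -0.001], [-0.002, 0.001, -1.0]]
ft_force: [0.4, -0.2, 0.3]
grip_width: 46.0
gripper_force: 0.0
```

```bash
python3 - <<'E'
from h import *
s=read_state();p=s['position'];R=s['ee_rot'];print(p,R.round(3).tolist(),s['time_s'])
print('need',((R.T@(np.array([512.3,-376,11])-p))/25).round(3))
E
```

```text
[ 512.99082479 -377.54704636   98.16983088] [[-0.324, 0.946, 0.002], [0.946, 0.324, -0.001], [-0.002, 0.001, -1.0]] 33.25
need [ 0.074 -0.01   3.487]
```

Call:
drive_tool:
  rows:
    - [0.07,-0.01,0.8,0,0,0]
    - [0,0,0.9,0,0,0]
    - [0,0,0.8,0,0,0]
    - [0,0,0.5,0,0,0]
    - [0,0,0.3,0,0,0]
    - [0,0,0.15,0,0,0]
    - [0,0,0,0,0,0]
    - [0,0,0,0,0,0]
    - [0,0,0,0,0,0]

```text
time_s: 34.0
position: [512.0, -376.9, 12.0]
ee_rot: [[-0.323, 0.946, 0.002], [0.946, 0.323, -0.002], [-0.002, 0.001, -1.0]]
ft_force: [0.7, 0.4, 0.6]
grip_width: 46.3
gripper_force: 0.0
```

Call:
drive_tool:
  jaw: 10
  rows:
    - [0,0,0,0,0,0]
    - [0,0,0,0,0,0]
    - [0,0,0,0,0,0]
    - [0,0,0,0,0,0]
    - [0,0,0,0,0,0]
    - [0,0,0,0,0,0]
    - [0,0,0,0,0,0]

```text
time_s: 34.58
position: [511.7, -376.6, 11.5]
ee_rot: [[-0.323, 0.946, 0.001], [0.946, 0.323, -0.001], [-0.001, 0.001, -1.0]]
ft_force: [-1.5, 0.3, 5.4]
grip_width: 20.1
gripper_force: 58.6
```

Call:
drive_tool:
  rows:
    - [0,-0.2,0,0,0,0]
    - [0,-0.2,0,0,0,0]
    - [0,-0.2,0,0,0,0]
    - [0,-0.2,0,0,0,0]
    - [0,0,0,0,0,0]

```text
time_s: 35.0
position: [490.6, -382.2, 9.4]
ee_rot: [[-0.323, 0.946, -0.002], [0.946, 0.323, 0.001], [0.002, -0.002, -1.0]]
ft_force: [0.7, -0.3, -1.0]
grip_width: 20.2
gripper_force: 58.6
```

Call:
drive_tool:
  rows:
    - [0,-0.2,0,0,0,0]
    - [0,-0.2,0,0,0,0]
    - [0,-0.2,0,0,0,0]
    - [0,-0.2,0,0,0,0]
    - [0,-0.2,0,0,0,0]
    - [0,-0.2,0,0,0,0]
    - [0,0,0,0,0,0]
    - [0,0,0,0,0,0]

```text
time_s: 35.67
position: [463.6, -392.5, 10.5]
ee_rot: [[-0.322, 0.947, 0.0], [0.947, 0.322, -0.0], [-0.0, 0.0, -1.0]]
ft_force: [-0.3, -0.0, -0.8]
grip_width: 20.5
gripper_force: 58.6
```

```bash
python3 - <<'E'
from h import *
s=read_state();p=s['position'];R=s['ee_rot'];print(p,R.round(3).tolist(),s['time_s'],s['grip_width'],s['ft_force'])
E
```

```text
[ 463.57608065 -392.45821738   10.5171576 ] [[-0.322, 0.947, 0.0], [0.947, 0.322, -0.0], [-0.0, 0.0, -1.0]] 35.6667 20.505799655270188 [-0.30472265 -0.00595986 -0.76008545]
```

Out cleanly, with low force. Lift, align with the cradle (yaw ~1.75°, centre ≈ (664,-145.4)) and carry over.

Call:
drive_tool:
  rows:
    - [0,0,-0.5,0,0,0]
    - [0,0,-0.9,0,0,0]
    - [0,0,-0.9,0,0,0]
    - [0,0,-0.9,0,0,0]
    - [0,0,-0.4,0,0,0.947]
    - [0,0,0,0,0,0.947]
    - [0,0,0,0,0,0.947]
    - [0.963,0.831,0,0,0,0]
    - [0.963,0.831,0,0,0,0]
    - [0.963,0.831,0,0,0,0]
    - [0.963,0.831,0,0,0,0]
    - [0.963,0.831,0,0,0,0]
    - [0.963,0.831,0,0,0,0]
    - [0.963,0.831,0,0,0,0]
    - [0.963,0.831,0,0,0,0]
    - [0.963,0.831,0,0,0,0]
    - [0.963,0.831,0,0,0,0]
    - [0,0,0,0,0,0]
    - [0,0,0,0,0,0]
    - [0,0,0,0,0,0]

```text
time_s: 37.33
position: [663.9, -145.1, 101.0]
ee_rot: [[-0.032, 0.999, 0.0], [0.999, 0.032, -0.001], [-0.001, 0.0, -1.0]]
ft_force: [-0.0, -0.8, -0.3]
grip_width: 20.2
gripper_force: 58.8
```

```bash
python3 - <<'E'
from h import *
s=read_state();p=s['position'];R=s['ee_rot'];print(p,R.round(4).tolist(),s['time_s'],s['grip_width'])
for n in('wrist','side','scene'):
    c=save(n,'i_'+n)
    for nm,zl,zh,r in(('tube',p[2]+4,p[2]+34,110),('wall',7,15,125),('V',27,37,75)):
        Q=seg(c,664,-145,r,zl,zh)
        if nm=='tube': Q=Q[(abs(Q[:,0]-p[0])<14)]
        else: Q=Q[(Q[:,0]<711)&(Q[:,0]>600)]
        if len(Q)<10: print(n,nm,len(Q));continue
        rr=cv2.minAreaRect(Q[:,:2].astype(np.float32)); print(n,nm,len(Q),[np.round(t,1) for t in rr],'y',Q[:,1].min().round(1),Q[:,1].max().round(1))
E
```

```text
[ 663.88646409 -145.06583691  100.99077065] [[-0.0323, 0.9995, 0.0001], [0.9995, 0.0323, -0.0005], [-0.0005, 0.0, -1.0]] 37.3333 20.233605271581467
wrist tube 12399 [array([ 663.1, -126.4]), array([ 27.9, 103.5]), np.float64(5.5)] y -179.3 -74.7
wrist wall 2194 [array([ 663.4, -121.5]), array([ 88.3, 132.8]), np.float64(1.8)] y -189.3 -53.9
wrist V 180 [array([ 662.6, -102.9]), array([44.4, 11.9]), np.float64(2.2)] y -109.6 -96.4
side tube 185 [array([ 664.6, -138.9]), array([ 25.3, 133.5]), np.float64(6.1)] y -205.5 -72.4
side wall 275 [array([ 656.5, -142.9]), array([ 96.4, 187.9]), np.float64(1.3)] y -237.5 -48.0
side V 35 [array([ 661.7, -143.1]), array([ 44.9, 100.4]), np.float64(3.5)] y -194.4 -92.1
scene tube 182 [array([ 663.2, -148.2]), array([143.1,  26.3]), np.float64(89.9)] y -219.8 -76.7
scene wall 187 [array([ 659.8, -148.2]), array([ 93.1, 181.7]), np.float64(2.0)] y -239.0 -56.6
scene V 24 [array([ 659.8, -147.8]), array([44.4, 96.9]), np.float64(3.8)] y -195.1 -98.2
```

View pics/i_wrist.png

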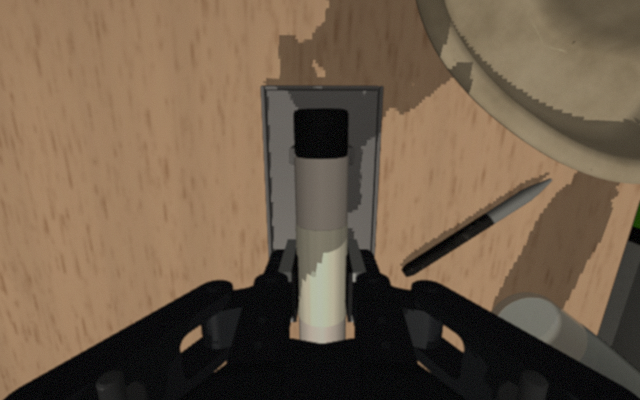

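Tube in hand is aligned with the cradle. Its black end at (320,130) gives a mid of y ≈ -144.7, against the cradle centre (663.9,-144.9). Lowering.

Call:
drive_tool:
  rows:
    - [0,0,0.8,0,0,0]
    - [0,0,0.9,0,0,0]
    - [0,0,0.8,0,0,0]
    - [0,0,0.5,0,0,0]
    - [0,0,0.3,0,0,0]
    - [0,0,0.13,0,0,0]
    - [0,0,0,0,0,0]
    - [0,0,0,0,0,0]
    - [0,0,0,0,0,0]

```text
time_s: 38.23
position: [665.0, -145.5, 16.3]
ee_rot: [[-0.031, 1.0, 0.003], [1.0, 0.031, -0.001], [-0.001, 0.003, -1.0]]
ft_force: [0.0, -0.1, 0.3]
grip_width: 20.3
gripper_force: 58.8
```

Call:
drive_tool:
  rows:
    - [0,0,0.04,0,0,0]
    - [0,0,0,0,0,0]
    - [0,0,0,0,0,0]

```text
time_s: 38.48
position: [664.2, -145.2, 14.3]
ee_rot: [[-0.032, 0.999, 0.001], [0.999, 0.032, -0.0], [-0.0, 0.001, -1.0]]
ft_force: [-0.2, -1.1, -0.7]
grip_width: 20.2
gripper_force: 58.8
```

Call:
drive_tool:
  rows:
    - [0,0,0.03,0,0,0]
    - [0,0,0,0,0,0]
    - [0,0,0,0,0,0]

```text
time_s: 38.73
position: [663.9, -145.0, 12.9]
ee_rot: [[-0.032, 1.0, -0.0], [1.0, 0.032, 0.0], [0.0, -0.0, -1.0]]
ft_force: [0.0, -0.1, -0.0]
grip_width: 20.5
gripper_force: 58.8
```

Call:
drive_tool:
  rows:
    - [0,0,0.03,0,0,0]
    - [0,0,0,0,0,0]
    - [0,0,0,0,0,0]

```text
time_s: 38.98
position: [663.8, -145.1, 12.1]
ee_rot: [[-0.031, 1.0, -0.0], [1.0, 0.031, 0.0], [0.0, -0.0, -1.0]]
ft_force: [0.3, 0.1, -0.5]
grip_width: 20.1
gripper_force: 58.8
```

Call:
drive_tool:
  rows:
    - [0,0,0.03,0,0,0]
    - [0,0,0,0,0,0]
    - [0,0,0,0,0,0]

```text
time_s: 39.23
position: [664.0, -145.1, 11.8]
ee_rot: [[-0.031, 1.0, -0.0], [1.0, 0.031, 0.0], [0.0, -0.0, -1.0]]
ft_force: [-0.5, 0.7, 1.4]
grip_width: 20.4
gripper_force: 59.0
```

Call:
drive_tool:
  rows:
    - [0,0,0.02,0,0,0]
    - [0,0,0,0,0,0]
    - [0,0,0,0,0,0]

```text
time_s: 39.48
position: [664.1, -145.1, 11.7]
ee_rot: [[-0.031, 1.0, -0.0], [1.0, 0.031, 0.0], [0.0, -0.0, -1.0]]
ft_force: [-2.4, 1.2, 5.5]
grip_width: 20.6
gripper_force: 59.2
```

Call:
drive_tool:
  jaw: 40
  rows:
    - [0,0,0,0,0,0]
    - [0,0,0,0,0,0]
    - [0,0,0,0,0,0]
    - [0,0,0,0,0,0]
    - [0,0,0,0,0,0]
    - [0,0,-0.5,0,0,0]
    - [0,0,-1,0,0,0]
    - [0,0,-1,0,0,0]
    - [0,0,-1,0,0,0]
    - [-0.5,-1,-1,0,0,0]
    - [-0.5,-1,-1,0,0,0]
    - [-0.5,-1,-1,0,0,0]
    - [-0.5,-1,-1,0,0,0]
    - [-0.5,-1,0,0,0,0]
    - [-0.5,-1,0,0,0,0]
    - [0,0,0,0,0,0]
    - [0,0,0,0,0,0]

```text
time_s: 40.9
position: [515.7, -225.5, 199.7]
ee_rot: [[-0.029, 1.0, 0.002], [1.0, 0.029, -0.001], [-0.001, 0.002, -1.0]]
ft_force: [0.0, -0.5, -0.0]
grip_width: 40.1
gripper_force: 0.0
```

```bash
python3 - <<'E'
from h import *
s=read_state();print(s['position'],s['time_s'],s['ft_force'])
for n in('wrist','side','scene'):
    c=save(n,'f_'+n)
    Q=seg(c,664,-145,80,34,46)
    if len(Q)>10: print(n,[np.round(t,1) for t in cv2.minAreaRect(Q[:,:2].astype(np.float32))],np.percentile(Q[:,2],90))
i=cv2.imread('pics/f_side.png')[120:370,240:400]
cv2.imwrite('pics/fin.png',cv2.resize(i,None,fx=2.4,fy=2.4,interpolation=cv2.INTER_CUBIC))
E
```

```text
[ 515.71400355 -225.45090733  199.73435632] 40.9 [ 0.03730749 -0.45489143 -0.04887839]
wrist [array([ 659.4, -145.2]), array([ 29.1, 139.8]), np.float64(1.3)] 41.4886870608753
side [array([ 664.5, -145.7]), array([143.7,  38.9]), np.float64(86.4)] 43.82936862177485
scene [array([ 658.8, -152.1]), array([ 21.7, 130.2]), np.float64(2.9)] 40.02904826010422
```

View pics/fin.png

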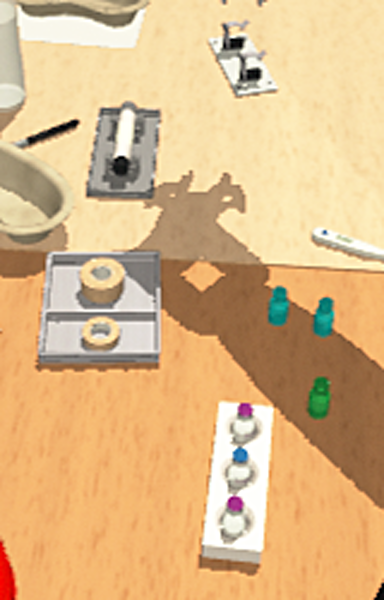

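Everything is in place: injector in the cradle at (122,140), rolls at (100,278) and (100,332), vials at (245,410), (240,455) and (235,505). Handing in.

```bash
python3 -c "
from rig import sign_off
print(sign_off())"
```

```text
the job is handed in; nothing more can be done
None
```

The job is handed in after about 41 s of robot time: both vials are upright in the free wells, both rolls are flat in their tray compartments, and the injector lies centred in both V rests. The third vial and the look-alikes were left untouched; sign-off gave no verdict.

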